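Snap the capsule box lid shut all round

TASK

The lid of the capsule storage box is on but not clicked down: press around its rim, section by section, until all six sections have snapped fully shut (some may already be down). Only press from above: do not lift the box or shove it about, leave the little pot standing on the lid, and leave everything else on the counter where it is.

Things in the scene. Friction and masses are not known exactly. Their poses are not given: they have to be found in the camera images.
- capsule_box: Loose clear plastic box with white snap-fit lid, 146 mm (its x) by 206 mm (its y), about 1 kg. Origin: centre of its underside, z up. The lid's fixed grey panel is 67 mm above the table; around it runs the rim, a flat strip 24 mm wide in six separate sections, whose tops are 81 mm above the table sprung up, 73 mm clicked shut. Pressing down on the rim does not tip the box.
- press_far_left (a point): Middle of the top face of the rim section at the far long side (+x), left half (+y) of the box (directions in the box's own axes), 24 x 101 mm; in the box's frame it is at x, y = (+61, +52) mm. The point moves down with the section.
- rim_far_left (a joint): Downward travel of that section (far left): 0 = sprung up, 0.008 m = clicked fully shut; may start either way. It moves straight down only, wherever it is pressed. It resists with up to about 8 N, most in the first 2 mm; past half-way it snaps down and stays; let go before that it springs back up. Pressing a shut section does no harm.
- press_far_right (a point): Middle of the top face of the rim section at the far long side (+x), right half (-y) of the box (directions in the box's own axes), 24 x 101 mm; in the box's frame it is at x, y = (+61, -52) mm. The point moves down with the section.
- rim_far_right (a joint): Downward travel of that section (far right): 0 = sprung up, 0.008 m = clicked fully shut; may start either way. It moves straight down only, wherever it is pressed. It resists with up to about 8 N, most in the first 2 mm; past half-way it snaps down and stays; let go before that it springs back up. Pressing a shut section does no harm.
- press_near_left (a point): Middle of the top face of the rim section at the near long side (-x), left half (+y) of the box (directions in the box's own axes), 24 x 101 mm; in the box's frame it is at x, y = (-61, +52) mm. The point moves down with the section.
- rim_near_left (a joint): Downward travel of that section (near left): 0 = sprung up, 0.008 m = clicked fully shut; may start either way. It moves straight down only, wherever it is pressed. It resists with up to about 8 N, most in the first 2 mm; past half-way it snaps down and stays; let go before that it springs back up. Pressing a shut section does no harm.
- press_near_right (a point): Middle of the top face of the rim section at the near long side (-x), right half (-y) of the box (directions in the box's own axes), 24 x 101 mm; in the box's frame it is at x, y = (-61, -52) mm. The point moves down with the section.
- rim_near_right (a joint): Downward travel of that section (near right): 0 = sprung up, 0.008 m = clicked fully shut; may start either way. It moves straight down only, wherever it is pressed. It resists with up to about 8 N, most in the first 2 mm; past half-way it snaps down and stays; let go before that it springs back up. Pressing a shut section does no harm.
- press_end_left (a point): Middle of the top face of the rim section at the left short end (+y) of the box (directions in the box's own axes), 95 x 24 mm; in the box's frame it is at x, y = (0, +91) mm. The point moves down with the section.
- rim_end_left (a joint): Downward travel of that section (end left): 0 = sprung up, 0.008 m = clicked fully shut; may start either way. It moves straight down only, wherever it is pressed. It resists with up to about 8 N, most in the first 2 mm; past half-way it snaps down and stays; let go before that it springs back up. Pressing a shut section does no harm.
- press_end_right (a point): Middle of the top face of the rim section at the right short end (-y) of the box (directions in the box's own axes), 95 x 24 mm; in the box's frame it is at x, y = (0, -91) mm. The point moves down with the section.
- rim_end_right (a joint): Downward travel of that section (end right): 0 = sprung up, 0.008 m = clicked fully shut; may start either way. It moves straight down only, wherever it is pressed. It resists with up to about 8 N, most in the first 2 mm; past half-way it snaps down and stays; let go before that it springs back up. Pressing a shut section does no harm.
- pot_c (a point): Small white ointment pot with screw cap, 34 mm wide, 32 mm high, standing loose on the middle panel of the lid. The point is its centre, half-way up. Not to be disturbed.
- amber_c (a point): Amber glass bottle, 48 mm wide, 105 mm high, standing beside the box. The point is its centre, half-way up. Not to be disturbed.
- tub_c (a point): White plastic tub, 56 mm wide, 80 mm high, standing beside the box. The point is its centre, half-way up. Not to be disturbed.
- beaker_c (a point): Open steel beaker, 68 mm wide, 80 mm high, standing beside the box. The point is its centre, half-way up. Not to be disturbed.
- mortar_c (a point): White ceramic mortar bowl, 84 mm wide, 50 mm high, beside the box. The point is its centre, half-way up. Not to be disturbed.
- dish_c (a point): Flat white ceramic weighing dish, 80 mm wide, 14 mm high, beyond the box. The point is its centre, half-way up. Not to be disturbed.
- spatula_grip (a point): Steel spatula, 170 mm long, lying on the table on the near side of the box, along its near long side. The point is on its handle. Not to be disturbed.
Things that resemble listed ones, but are neither listed nor needed, are in the scene too. Of the things shaped like the part that bears pot_c, the white one is meant.

How it is judged (in metres and radians):
At the end, for the whole second after the job is handed in: All six rim sections are down by at least 6.5 of their 8 mm; the box stands flat and still on the table within 30 mm of where it began; the pot stands upright on the lid within 45 mm of where it began, every other loose thing is within 30 mm of where it began (value of joint each of rim_far_left, rim_far_right, rim_near_left, rim_near_right, rim_end_left, rim_end_right above 0.0065 m and height (world z) of capsule_box below 0.004 m and angle between capsule_box's own z axis and vertical below 0.05 rad and distance of each of capsule_box, amber_c, tub_c, beaker_c, mortar_c, dish_c, spatula_grip from where it was at the start of the episode below 0.03 m and linear speed of capsule_box below 0.02 m/s and z of pot_c in the frame of capsule_box above 0.07 m and angle between pot_c's own z axis and vertical below 0.15 rad and distance of pot_c from where it was at the start of the episode below 0.045 m); the robot touches nothing.
It fails at once if the box is lifted or tipped up (height (world z) of capsule_box above 0.012 m or angle between capsule_box's own z axis and vertical above 0.15 rad).
It fails at once if the box is shoved more than 40 mm (distance of capsule_box from where it was at the start of the episode above 0.04 m).
It fails at once if the pot on the lid is knocked over, carried or pushed more than 50 mm (distance of pot_c from where it was at the start of the episode above 0.05 m or angle between pot_c's own z axis and vertical above 0.6 rad).
It fails at once if a bystander is moved, lifted or knocked over (more than 40 mm) (distance of any of amber_c, tub_c, beaker_c, mortar_c, dish_c, spatula_grip from where it was at the start of the episode above 0.04 m).
It also fails if it takes over 59 s, if anything falls off the work surface, if the arm or the gripper's body presses on something with over 40 N, if the wrist force passes 120 N, or if a joint passes its speed limit or range.

ROBOT

A 6-joint arm with a two-finger parallel gripper is mounted at the origin on the work surface. World frame = base frame: x ahead of the robot, y to its left, z up, the work surface at z = 0. Lengths are in m, angles in degrees, forces in N, time in s.
With the tool pointing down it reaches from about 0.375 to 0.9 m from the base axis. Payload 3.1 kg.
Tool frame: the origin (TCP) lies at the very end of the fingers, on their centre line; the grasp point (between the pads) lies behind it (bot.grip_depth is the z of the grasp point in the tool frame, in m); z points along the fingers, y is the direction in which the jaws open and shut (so a half turn about z gives the same grasp; the last joint's range is limited). The gripper opens to 87 mm and grips with 3 to 60 N. Pads are 19 mm wide; open, the fingers measure 117 mm over their backs; the gripper's body (75 mm by 190 mm) begins 51 mm behind the grasp point.
Start: joints at [65.976, 30.224, 82.088, -0, 67.689, -10.227], TCP at [0.149, 0.607, 0.223] pointing down, gripper open.
Joint ranges: [-176.69, 176.69], [-43.24, 126.21], [12.49, 139.97], [-82, 262], [0, 151.66], [-163.58, 163.58]. Speed limits (degrees/s): [159.86, 159.86, 180, 180, 180, 180].

INTERFACE

Orientations are given as a 3x3 rotation matrix whose columns are the frame's x, y, z axes.
In Python, from rig import bot, vision gives the robot as it stands. The module is installed in compiled form; this text tells all that it offers.
- The arm moves only by the shell command python3 -m jog 'ROWS'. ROWS is JSON, a list of rows, each a list of 3 entries, a list of its own where there are three numbers: the shift along the tool's x, y, z in mm, then the turn, a rotation vector about the tool's x, y, z in degrees, then the closure, from 0 (fully open) to 1 (shut). In form: [[[dx, dy, dz], [wx, wy, wz], fingers], ...]. A call has 1 to 12 rows; each row is the pose to reach, as a shift and turn from the pose commanded when the call began, along the tool's axes at that moment; what a row does not reach only later rows make up. A row lasts 1/12 s, in which the tool goes at most 41.7 mm and 7.16 degrees, less where a joint would pass 70% of its speed; a pose out of reach is approached as far as the arm can. A call with a gripper value outside its range is refused whole. The fingers move at their own pace and stop on an object; the grip force is fixed at half the most. Time passes only in rows, so rows that repeat a pose let the fingers close. It gives the time, the measured TCP pose, the force and the opening at its end, in the units of the state.
- bot.read_state(): the state, without advancing time (a new reading comes with each control period).
- vision.capture(name): name is "scene" or "side" or "wrist"; returns the picture (420x560x3 uint8, red, green, blue); there is no depth.
- vision.camera_info(name): a dict with "intrinsics" (3x3 intrinsics, pixels), "dist" ([k1, k2, p1, p2, k3] as OpenCV has them; the pictures are not rectified), "camera_from_world" (4x4, takes a point from world to camera coordinates); the wrist camera has in their place "mount" (4x4, takes a point from camera to tool coordinates, whose origin is the TCP and whose axes are the flange's). Camera axes: x right, y up, looking along -z (the intrinsics and any distortion apply to the point x, -y, -z); pixel columns grow to the right and rows downward; lengths in m; the calibration is good to about 2 mm. A picture is of the moment at which its call begins: read the wrist's pose just before it. camera_info takes no time and is no camera call.
- bot.hand_in(): hands the job in, once; it reports no verdict.
The state is a dict: "time_s": time; "joint_positions": joint angles; "qvel": joint speeds; "tau": joint torques, N m; "position": TCP position; "tcp_rot": TCP orientation; "force": force on the tool from outside, world axes, zero at the start; "moment": the same for the moment, N m; "opening": opening from 0.0 (shut) to 1.0 (fully open).
Only numpy, scipy, OpenCV 4.12 (cv2) and the standard library are available. Lean on these libraries where they do the work, as an engineer would, in place of code of your own. Each camera call takes 0.05 s, during which the arm holds its last target. There are 200 camera calls.

## Working session

There is one attempt and no reset: what is moved stays moved. The work goes in short steps, Python scripts to look and compute and a shell command to move; the robot and the scene stay as the last step left them, time stands still between calls to the robot, and variables do not carry over. Pictures are saved under pics/ and viewed, about 8 in all and at most 12, crops included, and the job is handed in when it is done.

```bash
mkdir -p pics
python3 - <<'E'
from rig import bot, vision
import cv2, numpy as np
for n in ("scene","side"):
    im=vision.capture(n); cv2.imwrite(f"pics/{n}0.png",im[:,:,::-1])
    c=vision.camera_info(n); print(n,c)
print(vision.camera_info("wrist"))
s=bot.read_state(); print(s["time_s"],s["position"],s["tcp_rot"],s["force"],bot.grip_depth)
E
```

```text
scene {'intrinsics': array([[435.22104207,   0.        , 282.20188612],
       [  0.        , 435.22104207, 205.43310447],
       [  0.        ,   0.        ,   1.        ]]), 'dist': array([-0.08065428,  0.        ,  0.        ,  0.        ,  0.        ]), 'camera_from_world': array([[ 0.40032626,  0.91623293, -0.01600312, -0.29865539],
       [-0.75016919,  0.3376984 ,  0.56851207,  0.35755496],
       [ 0.52629371, -0.21558526,  0.82251926, -1.09113362],
       [ 0.        ,  0.        ,  0.        ,  1.        ]])}
side {'intrinsics': array([[383.03370261,   0.        , 287.43830405],
       [  0.        , 383.03370261, 210.8137682 ],
       [  0.        ,   0.        ,   1.        ]]), 'dist': array([-0.02055867,  0.        ,  0.        ,  0.        ,  0.        ]), 'camera_from_world': array([[-0.95847446, -0.28474877,  0.01564752,  0.58379265],
       [ 0.20368572, -0.6451462 ,  0.7364092 , -0.14207542],
       [-0.19959668,  0.70901659,  0.67635541, -0.67734735],
       [ 0.        ,  0.        ,  0.        ,  1.        ]])}
{'intrinsics': array([[368.01378174,   0.        , 274.52909003],
       [  0.        , 368.01378174, 210.99313624],
       [  0.        ,   0.        ,   1.        ]]), 'dist': array([0.00940558, 0.        , 0.        , 0.        , 0.        ]), 'mount': array([[ 4.14574801e-04,  9.64806984e-01,  2.62958766e-01,
         7.22988281e-02],
       [ 9.99998844e-01, -7.84730007e-04,  1.30263263e-03,
         7.13037665e-04],
       [ 1.46314070e-03,  2.62957921e-01, -9.64806193e-01,
        -1.63463186e-01],
       [ 0.00000000e+00,  0.00000000e+00,  0.00000000e+00,
         1.00000000e+00]])}
0.1 [0.14876635 0.60636804 0.22166949] [[-9.71143802e-01  2.38493388e-01 -7.87381350e-04]
 [ 2.38494451e-01  9.71142195e-01 -1.79834043e-03]
 [ 3.35766951e-04 -1.93423324e-03 -9.99998073e-01]] [-0.5249089  -0.69358454 -0.04613429] -0.0187
```

View pics/scene0.png

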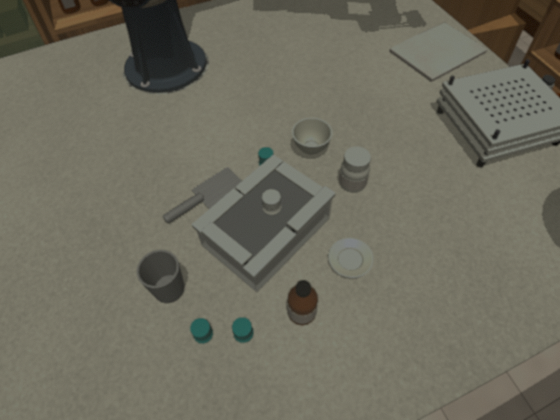

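View pics/side0.png

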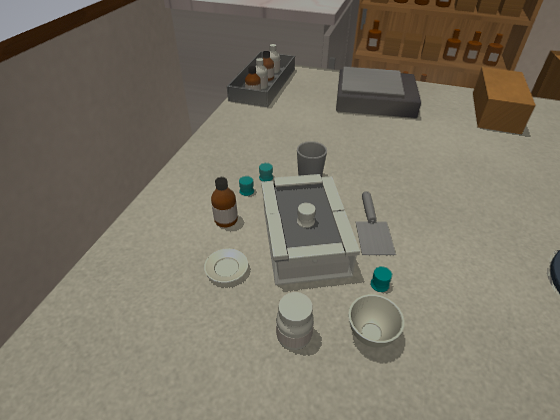

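The scene view shows the box centred near (265,218) px, with the pot at (271,200). The beaker is at (162,275), the mortar at (312,137), the tub at (355,168), the dish at (351,257), the amber bottle at (303,300) and the spatula at (205,195). The side view has the box at about (308,225). I'll enlarge the box in both views.

Run:
```python
import cv2,numpy as np
a=cv2.imread("pics/scene0.png")[150:290,185:345]; b=cv2.imread("pics/side0.png")[165:285,250:365]
a=cv2.resize(a,None,fx=3,fy=3,interpolation=cv2.INTER_CUBIC)[:,:480]; b=cv2.resize(b,None,fx=2.75,fy=3.5,interpolation=cv2.INTER_CUBIC)
b=cv2.resize(cv2.imread("pics/side0.png")[165:285,255:361],None,fx=3,fy=3,interpolation=cv2.INTER_CUBIC)
h=np.zeros((420,800,3),np.uint8);h[:420,:480]=a;h[:360,482:800]=b
cv2.imwrite("pics/crop0.png",cv2.convertScaleAbs(h,alpha=1.5))
```

```text
(no output)
```

View pics/crop0.png

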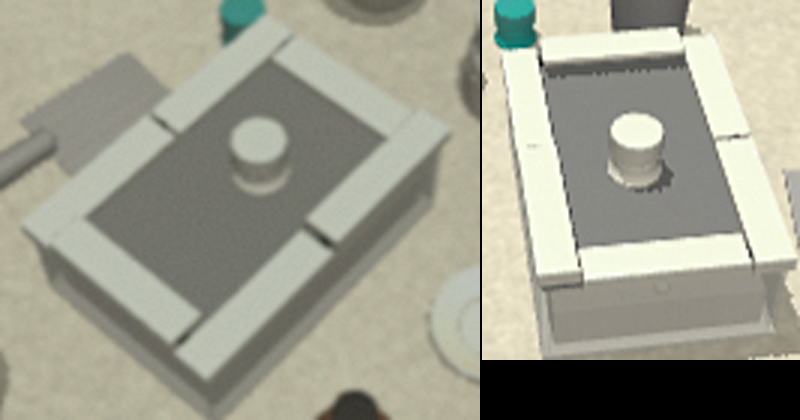

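The scene crop gives outer rim corners at about (275,18), (448,130), (193,375) and (28,222). The side crop gives (503,52), (712,38), (795,262) and (540,282). The gaps show that some sections are up and some are down.

```bash
cat > h.py <<'E'
import cv2,numpy as np
from rig import bot,vision
def ray(info,uv,cfw=None):
    C=np.array(info["camera_from_world"] if cfw is None else cfw)
    n=cv2.undistortPoints(np.array([[uv]],float),info["intrinsics"],info["dist"])[0,0]
    d=C[:3,:3].T@np.array([n[0],-n[1],-1]); return -C[:3,:3].T@C[:3,3],d
def cast(info,uv,z,cfw=None):
    o,d=ray(info,uv,cfw); return o+d*(z-o[2])/d[2]
E
python3 - <<'E'
from h import *
S=vision.camera_info("scene");D=vision.camera_info("side")
sc=lambda p:(p[0]/3+185-.33,p[1]/3+150-.33); sd=lambda p:((p[0]-482)/3+255-.33,p[1]/3+165-.33)
for nm,I,f,ps in(("scene",S,sc,[(275,18),(448,130),(193,375),(28,222)]),("side",D,sd,[(712,38),(795,262),(540,282),(503,52)])):
    P=np.array([cast(I,f(p),.077) for p in ps]);print(nm,(P*1000).round()[:,:2].tolist(),"c",P.mean(0).round(4))
    print([round(float(np.linalg.norm(P[i]-P[i-1])),3) for i in range(4)],[round(float(np.degrees(np.arctan2(*(P[i]-P[i-1])[1::-1]))),1) for i in range(4)])
print("pot top",cast(S,sc((259,137)),.099),cast(D,sd((638,128)),.099))
for n,uvs,uvd,z in(("amber top",(304,289),(222,183),.105),("tub",(357,156),(295,306),.08),("beaker",(160,265),(312,152),.08),("mortar",(312,133),(376,318),.05),("dish",(351,257),(227,267),.014),("spat end",(167,217),(367,195),.01),("spat blade",(222,185),(376,238),.003)):
    print(n,cast(S,uvs,z).round(3)[:2],cast(D,uvd,z).round(3)[:2])
E
```

```text
scene [[463.0, 113.0], [583.0, 171.0], [668.0, -21.0], [544.0, -71.0]] c [0.5644 0.048  0.077 ]
[0.202, 0.134, 0.21, 0.135] [113.7, 25.6, -66.0, -157.9]
side [[537.0, -69.0], [452.0, 116.0], [582.0, 172.0], [667.0, -11.0]] c [0.5598 0.052  0.077 ]
[0.142, 0.203, 0.141, 0.201] [-156.1, 114.7, 23.1, -64.9]
pot top [0.55768153 0.0635238  0.099     ] [0.55749877 0.0592322  0.099     ]
amber top [0.735 0.041] [0.725 0.048]
tub [0.527 0.248] [0.525 0.249]
beaker [ 0.598 -0.144] [ 0.596 -0.141]
mortar [0.415 0.211] [0.408 0.215]
dish [0.679 0.16 ] [0.673 0.164]
spat end [ 0.462 -0.113] [ 0.461 -0.118]
spat blade [0.428 0.008] [0.425 0.001]
```

```bash
python3 -m jog '[[[-267,-220,-60],[0,0,-19],1],[[-534,-441,-60],[0,0,-38.5],1],[[-534,-441,-60],[0,0,-38.5],1],[[-534,-441,-60],[0,0,-38.5],1],[[-534,-441,-60],[0,0,-38.5],1],[[-534,-441,-60],[0,0,-38.5],1],[[-534,-441,-60],[0,0,-38.5],1],[[-534,-441,-60],[0,0,-38.5],1],[[-534,-441,-60],[0,0,-38.5],1],[[-534,-441,-60],[0,0,-38.5],1],[[-534,-441,-60],[0,0,-38.5],1],[[-534,-441,-60],[0,0,-38.5],1]]'
cat > rem.py <<'E'
import sys
from h import *
s=bot.read_state();p=np.array(s["position"]);R=np.array(s["tcp_rot"])
print(s["time_s"],p.round(4),"yaw_y",np.degrees(np.arctan2(R[1,1],R[0,1])).round(2),"tilt",R[:,2].round(3),"F",np.round(s["force"],1))
print("rem mm",(R.T@(np.array(list(map(float,sys.argv[1:4])))-p)*1000).round(1))
E
python3 rem.py .562 .05 .28
```

```text
time_s: 1.1
position: [0.4398, 0.2153, 0.2658]
tcp_rot: [[-0.908, -0.418, -0.001], [-0.418, 0.908, -0.0], [0.001, 0.0, -1.0]]
force: [-0.2, 0.7, -0.8]
opening: 0.171
1.1 [0.4398 0.2153 0.2658] yaw_y 114.7 tilt [-0.001 -0.    -1.   ] F [-0.2  0.7 -0.8]
rem mm [ -42.  -201.3  -14.3]
```

```bash
python3 -m jog '[[[-42,-201,-14],[0,0,0],1],[[-42,-201,-14],[0,0,0],1],[[-42,-201,-14],[0,0,0],1],[[-42,-201,-14],[0,0,0],1],[[-42,-201,-14],[0,0,0],1],[[-42,-201,-14],[0,0,0],1],[[-42,-201,-14],[0,0,0],1],[[-42,-201,-14],[0,0,0],1]]' >/dev/null
python3 - <<'E'
from h import *
s=bot.read_state();np.savez("w1",p=s["position"],R=s["tcp_rot"])
im=vision.capture("wrist");cv2.imwrite("pics/w1.png",im[:,:,::-1])
E
python3 rem.py .562 .05 .28
```

```text
1.8167 [0.56   0.0531 0.2792] yaw_y 114.74 tilt [-0.002  0.001 -1.   ] F [ 0.2  0.3 -0.1]
rem mm [-0.5 -3.6 -0.9]
```

View pics/w1.png

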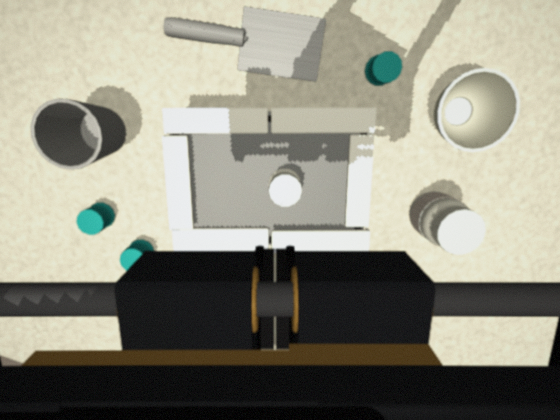

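The wrist view shows the near rim strip with outer corners at about (163,108) and (376,109), the end strips at columns 163-190 and 347-373, and the pot at (285,189).

Run:
```python
from h import *
I=vision.camera_info("wrist");w=np.load("w1.npz");T=np.eye(4);T[:3,:3]=w["R"];T[:3,3]=w["p"]
C=np.linalg.inv(T@I["mount"])
c=np.array([.562,.050]);a=np.radians(24.5);B=np.array([[np.cos(a),-np.sin(a)],[np.sin(a),np.cos(a)]])
for n,uv,z in(("near-right corner",(163,108),.077),("near-left corner",(376,109),.077),("gap near",(269,121),.077),("end R outer",(168,215),.077),("end L outer",(370,215),.077),("pot",(285,189),.099),("panel NR",(193,135),.067),("panel FR",(191,227),.067)):
    P=cast(I,uv,z,C)[:2];print(n,P.round(4),"box mm",(B.T@(P-c)*1000).round(1))
```

```text
near-right corner [ 0.5365 -0.0749] box mm [ -74.9 -103.1]
near-left corner [0.4523 0.1105] box mm [-74.7 100.5]
gap near [0.5052 0.0221] box mm [-63.3  -1.8]
end R outer [ 0.6344 -0.0335] box mm [  31.2 -106. ]
end L outer [0.5474 0.1558] box mm [ 30.6 102.3]
pot [0.5554 0.062 ] box mm [-1.  13.7]
panel NR [ 0.5496 -0.0414] box mm [-49.2 -78. ]
panel FR [ 0.6404 -0.0081] box mm [ 47.3 -85.4]
```

The wrist measurement agrees with the fixed cameras to about 2 mm: centre (0.561, 0.048), yaw 24.5°. I'll press far_left first.

```bash
python3 -m jog '[[[-60,47,0],[0,0,0],1],[[-60,47,0],[0,0,0],1],[[-60,47,41],[0,0,0],1],[[-60,47,82],[0,0,0],1],[[-60,47,123],[0,0,0],1],[[-60,47,160],[0,0,0],1],[[-60,47,180],[0,0,0],1],[[-60,47,192],[0,0,0],1],[[-60,47,198],[0,0,0],1],[[-60,47,202],[0,0,0],1],[[-60,47,206],[0,0,0],1],[[-60,47,206],[0,0,0],1]]'; python3 rem.py .595 .1205 .073
```

```text
time_s: 2.82
position: [0.5974, 0.1202, 0.0746]
tcp_rot: [[-0.908, -0.418, 0.003], [-0.418, 0.908, -0.0], [-0.003, -0.001, -1.0]]
force: [-0.1, -0.0, 0.1]
opening: 0.007
2.8167 [0.5974 0.1202 0.0746] yaw_y 114.74 tilt [ 0.003 -0.    -1.   ] F [-0.1 -0.   0.1]
rem mm [2.  1.2 1.6]
```

```bash
python3 -m jog '[[[0,0,2],[0,0,0],1],[[0,0,3],[0,0,0],1],[[0,0,4],[0,0,0],1],[[0,0,4],[0,0,0],1]]'; python3 rem.py .595 .1205 .073
```

```text
time_s: 3.15
position: [0.5979, 0.12, 0.0733]
tcp_rot: [[-0.909, -0.418, 0.004], [-0.418, 0.909, 0.0], [-0.004, -0.002, -1.0]]
force: [-3.3, 1.2, 14.2]
opening: 0.004
3.15 [0.5979 0.12   0.0733] yaw_y 114.7 tilt [ 0.004  0.    -1.   ] F [-3.3  1.2 14.2]
rem mm [2.5 1.7 0.3]
```

Contact is hard at 73.3 mm with 14 N, so far_left is shut. Next is far_right.

```bash
python3 -m jog '[[[0,0,-20],[0,0,0],1],[[2,-40,-25],[0,0,0],1],[[2,-80,-25],[0,0,0],1],[[2,-106,-25],[0,0,0],1],[[2,-106,-20],[0,0,0],1],[[2,-106,-13],[0,0,0],1],[[2,-106,-9],[0,0,0],1],[[2,-106,-5],[0,0,0],1],[[2,-106,-2],[0,0,0],1],[[2,-106,0],[0,0,0],1],[[2,-106,0],[0,0,0],1],[[2,-106,0],[0,0,0],1]]'; python3 rem.py .6381 .026 .073
```

```text
time_s: 4.15
position: [0.6377, 0.024, 0.0732]
tcp_rot: [[-0.907, -0.42, -0.001], [-0.42, 0.907, -0.001], [0.001, -0.0, -1.0]]
force: [-6.3, -1.1, 20.4]
opening: 0.004
4.15 [0.6377 0.024  0.0732] yaw_y 114.85 tilt [-0.001 -0.001 -1.   ] F [-6.3 -1.1 20.4]
rem mm [-1.2  1.7  0.2]
```

```bash
python3 -m jog '[[[0,0,-20],[0,0,0],1],[[30,-20,-25],[0,0,0],1],[[60,-38,-25],[0,0,0],1],[[60,-38,-25],[0,0,0],1],[[60,-38,-20],[0,0,0],1],[[60,-38,-13],[0,0,0],1],[[60,-38,-9],[0,0,0],1],[[60,-38,-5],[0,0,0],1],[[60,-38,-2],[0,0,0],1],[[60,-38,0],[0,0,0],1],[[60,-38,0],[0,0,0],1],[[60,-38,0],[0,0,0],1]]' | grep force; python3 rem.py .5987 -.0348 .073
python3 -m jog '[[[0,0,-20],[0,0,0],1],[[30,19,-25],[0,0,0],1],[[61,39,-25],[0,0,0],1],[[61,39,-25],[0,0,0],1],[[61,39,-20],[0,0,0],1],[[61,39,-13],[0,0,0],1],[[61,39,-9],[0,0,0],1],[[61,39,-5],[0,0,0],1],[[61,39,-2],[0,0,0],1],[[61,39,0],[0,0,0],1],[[61,39,0],[0,0,0],1],[[61,39,0],[0,0,0],1]]' | grep force; python3 rem.py .5271 -.0246 .073
```

```text
force: [-6.7, 1.8, 25.2]
5.15 [ 0.6005 -0.0356  0.0731] yaw_y 114.8 tilt [ 0.001  0.    -1.   ] F [-6.7  1.8 25.2]
rem mm [1.3 1.5 0.1]
force: [-5.6, 1.4, 28.3]
6.15 [ 0.5298 -0.027   0.073 ] yaw_y 114.72 tilt [ 0.002 -0.001 -1.   ] F [-5.6  1.4 28.3]
rem mm [1.4 3.3 0. ]
```

Both seat hard at 73 mm. Next are near_left and end_left, with a slightly higher final command because the force is creeping up.

```bash
python3 -m jog '[[[0,0,-20],[0,0,0],1],[[1,40,-25],[0,0,0],1],[[1,80,-25],[0,0,0],1],[[1,106,-25],[0,0,0],1],[[1,106,-20],[0,0,0],1],[[1,106,-13],[0,0,0],1],[[1,106,-9],[0,0,0],1],[[1,106,-5],[0,0,0],1],[[1,106,-3],[0,0,0],1],[[1,106,-1],[0,0,0],1],[[1,106,-1],[0,0,0],1],[[1,106,-1],[0,0,0],1]]' | grep force; python3 rem.py .4839 .07 .073
python3 -m jog '[[[0,0,-20],[0,0,0],1],[[-30,19,-25],[0,0,0],1],[[-60,39,-25],[0,0,0],1],[[-60,39,-25],[0,0,0],1],[[-60,39,-20],[0,0,0],1],[[-60,39,-13],[0,0,0],1],[[-60,39,-9],[0,0,0],1],[[-60,39,-5],[0,0,0],1],[[-60,39,-2],[0,0,0],1],[[-60,39,0],[0,0,0],1],[[-60,39,0],[0,0,0],1],[[-60,39,0],[0,0,0],1]]' | grep force; python3 rem.py .5233 .1308 .073
```

```text
force: [-4.1, 1.2, 24.6]
7.15 [0.4845 0.068  0.0731] yaw_y 114.59 tilt [ 0.002 -0.    -1.   ] F [-4.1  1.2 24.6]
rem mm [-0.2  2.   0.1]
force: [-5.4, -1.8, 22.8]
8.15 [0.5202 0.1284 0.0731] yaw_y 114.68 tilt [-0.002 -0.001 -1.   ] F [-5.4 -1.8 22.8]
rem mm [-3.8  0.9  0.1]
```

All six seat at 73 mm. I'll retreat upward and check.

```bash
python3 -m jog '[[[0,0,-20],[0,0,0],1],[[0,0,-60],[0,0,0],1],[[0,0,-100],[0,0,0],1],[[0,0,-140],[0,0,0],1],[[0,30,-180],[0,0,0],1],[[0,70,-207],[0,0,0],1],[[0,110,-207],[0,0,0],1],[[0,150,-207],[0,0,0],1],[[0,190,-207],[0,0,0],1],[[0,220,-207],[0,0,0],1],[[0,220,-207],[0,0,0],1],[[0,220,-207],[0,0,0],1]]' | grep -A1 position
python3 - <<'E'
from h import *
a=vision.capture("scene")[:,:,::-1];b=vision.capture("side")[:,:,::-1]
cv2.imwrite("pics/e_s.png",a);cv2.imwrite("pics/e_d.png",b)
r=lambda i:cv2.convertScaleAbs(cv2.resize(i,None,fx=2.6,fy=2.6,interpolation=cv2.INTER_CUBIC),alpha=1.4)
f=lambda im0,im1,x,y:np.vstack([r(im0[y:y+115,x:x+150]),r(im1[y:y+115,x:x+150])])
s0=cv2.imread("pics/scene0.png");d0=cv2.imread("pics/side0.png")
cv2.imwrite("pics/e.png",np.hstack([f(s0,a,190,155),f(d0,b,235,170)]))
E
```

```text
position: [0.4281, 0.3302, 0.2771]
tcp_rot: [[-0.907, -0.421, -0.001], [-0.421, 0.907, -0.001], [0.001, -0.0, -1.0]]
```

View pics/e.png

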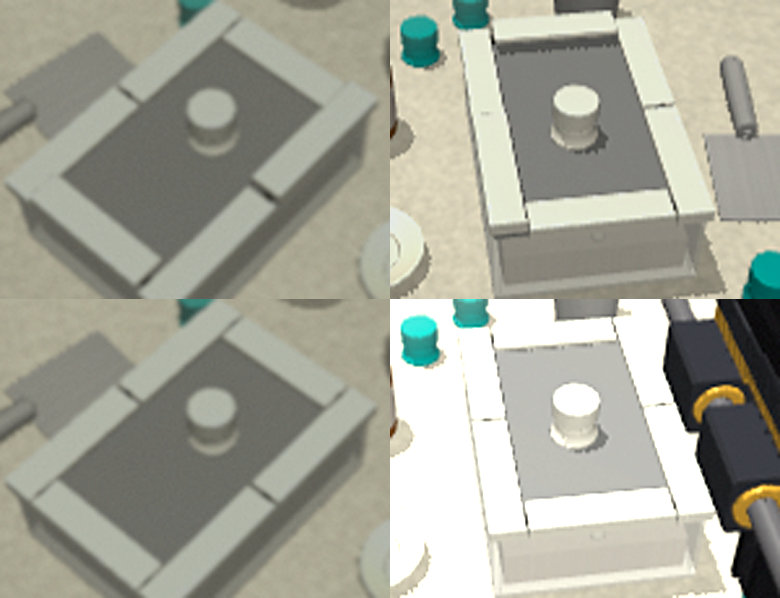

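View pics/e_s.png

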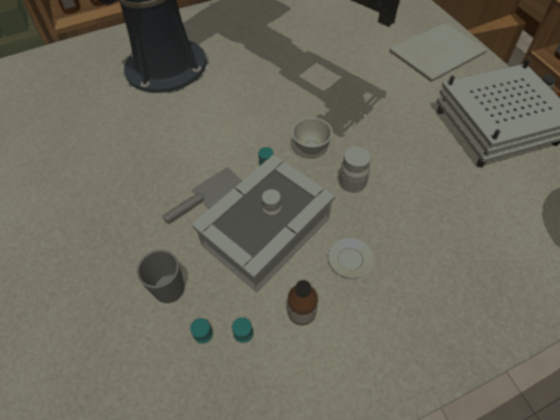

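In both views the rim is level and uniform. The box, pot (271,200) and neighbours are at their starting pixels, and the gripper is in free air.

```bash
python3 -c "
from rig import bot
s=bot.read_state();print(s['time_s'],s['force']);print(bot.hand_in())"
```

```text
9.25 [ 0.89860975 -0.62406498 -0.89643303]
the job is handed in; nothing more can be done
None
```

I pressed all six rim sections from above with the gripper closed and handed the job in at about 9.3 s.

- **Sections:** each press ended on a hard stop at a height of 73.0–73.3 mm, with 14–28 N vertically. That is the clicked-shut height. The last pictures show the rim level all round, though I did not measure the section heights again after lifting off.
- **Box and bystanders:** by eye, the box, the pot and the other things were at the same pixels as in the first scene picture. The gripper was about 0.28 m up and clear of everything, reading about 1.4 N.
- **Disagreements:** the box centre from the two fixed cameras differed by about 6 mm. The wrist view was within about 2 mm of their mean, so I pressed around that. The fingertips landed within 4 mm of the aim points on the 24 mm strip. No check failed.

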